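# Hold a shaft collar on the set-screw flat

## Task

Grip the bare shaft of the bearing stand across its flat and turn it until the flat squarely faces the fork on the stand. Then fetch the collar that has the set screw, lower it over the shaft with its screw on the flat and facing the fork, and finish holding it there, level and not let go, clear of the housing below and with the shaft's end standing out of its top, ready for the screw to be tightened. Leave the plain ring, the cotton roll near the stand and the plug where they are.

Things in the scene. Friction and masses are not known exactly. Their poses are not given: they have to be found in the camera images.
- stand: bearing stand, fixed to the bench. Grey foot plate 150 x 100 x 10 mm, round aluminium housing 58 mm across (72 mm at its foot) whose top is 46 mm above the bench. Origin on the bench, on the shaft's axis; z up, and its -x axis points from the shaft to the fork (so at yaw 0 the fork is on the robot's side)
- fork (a point): top of the small aluminium fork (rest for a hex key), 30 mm wide, 44 mm above the bench, 66 mm from the shaft's axis in the stand's -x direction
- shaft (a joint): angle (rad) of the upright steel shaft in the stand: 0 when its flat faces the fork, growing anticlockwise seen from above; starts between 0.5 and 1.4. Friction about 0.1 N m; stays where it is left. 28 mm across, it stands 50 mm out of the housing; from 8 mm above the housing to its end it is D-shaped, the flat 23 mm wide, 8 mm from the axis: 22 mm across flat and back, 28 mm over the round
- shaft_end (a point): centre of the shaft's top end, on its axis, 96 mm above the bench; the top edge is bevelled 3 mm
- collar_center (a point): centre (half-way up) of the loose steel collar with the set screw: ring 48 mm outside, 31 mm bore, 20 mm high, 0.08 to 0.17 kg, flat on the bench, z up. A dark screw head 11 mm thick sticks out 8.5 mm on its -x side at half height; the tip stands into the bore, so it passes over the D only with the screw on the flat. Grip it across its y axis, clear of the screw
- screw_tip (a point): blunt inner end (8 mm thick) of the collar's set screw, in the bore, 9.5 mm from the collar's centre in its -x direction
- spacer_center (a point): centre of a plain loose steel ring of the same 48 x 20 mm with 31 mm bore but no screw; not wanted
- cotton_roll: white cotton roll on end, 63 mm across, 35 mm high; origin at its underside; bystander
- plug: pale dome plug 24 mm across, 22 mm high; origin at its underside; bystander
Not all that is in view belongs to the job. What is shaped like the part that bears collar_center but blue is not meant.

How it is judged:
By the outcome, as a careful person would: the job done as asked, in the order asked, and still so for the second after the job is handed in, while the arm keeps its last pose, push and grip.
It also fails if it takes over 54 s, if anything falls off the work surface, if the arm or the gripper's body presses on something with over 40 N, if the wrist force passes 120 N, or if a joint passes its speed limit or range.

## Robot

A 6-joint arm with a two-finger parallel gripper is mounted at the origin on the work surface; the furniture and walls round the work are solid. World frame = base frame: x ahead of the robot, y to its left, z up, the work surface at z = 0. Lengths are in mm, angles in rad, forces in N, time in s.
With the tool pointing down it reaches from about 300 to 875 mm from the base axis. Payload 6.4 kg.
Tool frame: the origin (TCP) lies on the centre line of the jaws, within the pads' length; the fingertips stand 19 mm ahead of it and the grasp point (between the pads) is the TCP; z points along the fingers, y is the direction in which the jaws open and shut (so a half turn about z gives the same grasp; the last joint's range is limited). The gripper opens to 88 mm and grips with 3 to 60 N. Pads are 18 mm wide; open, the fingers measure 123 mm over their backs; the gripper's body (75 mm by 187 mm) begins 45 mm behind the grasp point.
Start: joints at [1.124, 0.181, 1.607, -0, 1.354, -0.206], TCP at [137.113, 558.428, 257.714] pointing down, gripper open.
Joint ranges: [-2.99, 2.99], [-0.89, 2.07], [0.3, 2.58], [-1.14, 4.28], [0, 2.63], [-3.12, 3.12]. Speed limits (rad/s): [2.57, 2.57, 3.01, 3.14, 3.14, 3.14].

## Interface

Orientations are given as a unit quaternion [w, x, y, z].
In Python, from plant import sensors, vision, r gives the robot as it stands. The module is installed in compiled form; this text tells all that it offers.
- The arm moves only by the tool arm_command, never from a script. Its argument "series" is a list of rows, each an object with "slide": the shift along the world's x, y, z in m, a list of three; "angular": the turn, a rotation vector about the world's x, y, z in degrees, a list of three. A call has 1 to 20 rows; each row shifts and turns the commanded pose from where the row before left it; what a row does not reach is not made up. A row lasts 1/8 s, in which the tool goes at most 62.5 mm and 10.7 degrees, less where a joint would pass 70% of its speed; a pose out of reach is approached as far as the arm can. A call is refused whole if a number of a shift passes 0.0625 or a number of a turn 10.7, either way. A call with a gripper value outside its range is refused whole. "gripper" is the opening, from 0 (shut) to 1 (fully open), set as the call begins (left out, the last holds). The fingers move at their own pace and stop on an object; "squeeze" is the grip in N (left out, the last holds). Time passes only in rows, so rows that do not move let the fingers close. It gives the time, the measured TCP pose, the force and the opening at its end, in the units of the state.
- sensors.observe(): the state, without advancing time (a new reading comes with each control period).
- vision.get_image(name): name is "scene" or "top" or "wrist"; returns (picture, depth): 400x640x3 uint8, blue, green, red; 400x640 float32, mm along the optical axis (not along the pixel's ray), 0 where there is no reading.
- vision.get_calibration(name): a dict with "fx", "fy", "cx", "cy" (pixels), "xyz" and "rotation" of the camera in the world. Camera axes: x right, y down, z forward; pixel columns grow to the right and rows downward; lengths in mm; the calibration is good to about 2 mm. A picture is of the moment at which its call begins: read the wrist's pose just before it. get_calibration takes no time and is no camera call; for the wrist camera it gives the pose at the moment of the call.
- r.job_done(): hands the job in, once; it reports no verdict.
The state is a dict: "t": time; "joint_positions": joint angles; "joint_vel": joint speeds; "joint_torque": joint torques, N m; "tcp_pos": TCP position; "eef_rot": TCP orientation; "contact_force": force on the tool from outside, world axes, zero at the start; "wrist_torque": the same for the moment, N m; "opening": opening from 0.0 (shut) to 1.0 (fully open).
Only numpy, scipy, OpenCV 4.12 (cv2) and the standard library are available. Lean on these libraries where they do the work, as an engineer would, in place of code of your own. Each camera call takes 0.05 s, during which the arm holds its last target. There are 200 camera calls.

## Working session

There is one attempt and no reset: what is moved stays moved. The work goes in short steps, Python scripts to look and compute and a tool call to move; the robot and the scene stay as the last step left them, time stands still between calls to the robot, and variables do not carry over. Pictures are saved under pics/ and viewed, about 8 in all and at most 12, crops included, and the job is handed in when it is done.

Besides the shell and the picture viewer there is one more tool, called after "Call:" as a command line: name --argument value ..., lists and objects as JSON in quotes. arm_command: Moves the arm, as the interface text tells. Its arguments: {"type":"object","properties":{"series":{"type":"array"},"gripper":{"type":"number"},"squeeze":{"type":"number"}},"required":["series"]}

```bash
mkdir -p pics
cat > h.py <<'E'
import numpy as np, cv2
from plant import sensors, vision, r
from scipy.spatial.transform import Rotation as R
def cal(n):
    c=vision.get_calibration(n); return c
def pt(c,u,v,d):  # pixel+depth -> world
    p=np.array([(u-c['cx'])/c['fx'],(v-c['cy'])/c['fy'],1.])*d
    return np.array(c['rotation']).reshape(3,3)@p+np.array(c['xyz'])
def ray(c,u,v,z):
    M=np.array(c['rotation']).reshape(3,3)
    d=M@np.array([(u-c['cx'])/c['fx'],(v-c['cy'])/c['fy'],1.]); o=np.array(c['xyz'])
    return o+d*(z-o[2])/d[2]
E
python3 - <<'E'
from h import *
s=sensors.observe();print({k:np.round(v,3) for k,v in s.items()})
for n in ("top","scene","wrist"):
    c=cal(n);print(n,c)
    im,d=vision.get_image(n);cv2.imwrite(f'pics/{n}0.png',im);np.save(f'{n}0.npy',d)
E
```

```text
{'t': np.float64(0.0), 'joint_positions': array([ 1.124,  0.182,  1.608,  0.   ,  1.354, -0.206]), 'joint_vel': array([ 0.   ,  0.   , -0.001,  0.001, -0.   ,  0.002]), 'joint_torque': array([ 1.0000e-03, -4.3386e+01, -3.4185e+01,  7.0000e-02,  3.8000e-02,
       -0.0000e+00]), 'tcp_pos': array([136.867, 557.965, 256.843]), 'eef_rot': array([-0.   ,  0.12 ,  0.993, -0.001]), 'contact_force': array([ 0.276, -0.343, -0.013]), 'wrist_torque': array([0.08 , 0.005, 0.036]), 'opening': np.float64(1.002)}
top {'fx': 371.8924900200602, 'fy': 371.8924900200602, 'cx': 316.4024320819809, 'cy': 204.35519259571632, 'xyz': array([406.4438638 , 123.96258498, 996.29155367]), 'rotation': array([ 0.05918743, -0.69647096,  0.71294908, -0.05593437])}
scene {'fx': 407.1132001249855, 'fy': 407.1132001249855, 'cx': 323.2157672445937, 'cy': 197.96368475648768, 'xyz': array([  98.45823433, -503.20207785,  863.59676089]), 'rotation': array([-0.35895729,  0.87454713, -0.30275056,  0.12107471])}
wrist {'fx': 320.9500621540771, 'fy': 320.9500621540771, 'cx': 319.40444146622235, 'cy': 203.02450580189534, 'xyz': array([ 71.48541977, 573.16422383, 383.67467629]), 'rotation': array([0.10436956, 0.77954429, 0.61227112, 0.08088123])}
```

View pics/top0.png

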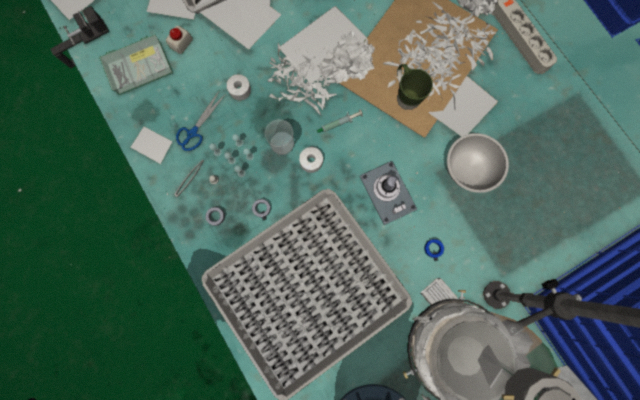

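View pics/scene0.png

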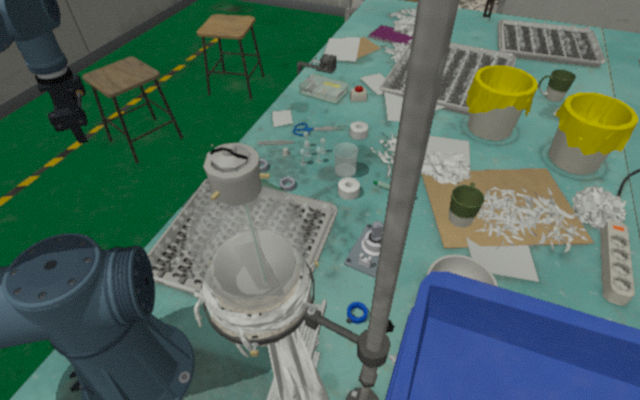

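```bash
sed -i "s/np.array(c\['rotation'\]).reshape(3,3)/R.from_quat(np.roll(c['rotation'],-1)).as_matrix()/" h.py
python3 - <<'E'
from h import *
c=cal('top');d=np.load('top0.npy')
for n,u,v in [('stand',388,186),('ringA',215,215),('ringB',261,207),('cotton',311,158),('blue',433,248),('pole',495,292),('pot',470,350),('trayL',205,280),('trayT',330,195),('trayR',408,300),('plug',213,180),('beaker',280,135),('bowl',478,162)]:
    print(n,np.round(ray(c,u,v,0 if n!='stand' else 96)),d[v,u],np.round(pt(c,u,v,d[v,u])))
im=cv2.imread('pics/top0.png')
a=cv2.resize(im[165:240,185:285],None,fx=6,fy=6,interpolation=cv2.INTER_CUBIC)
b=cv2.resize(im[150:225,355:420],None,fx=6,fy=6,interpolation=cv2.INTER_CUBIC)
a=a[:,:400]if 0 else a
cv2.imwrite('pics/crop1.png',cv2.resize(np.hstack([a,b]),(792,360)))
w=cv2.imread('pics/wrist0.png');cv2.imwrite('pics/w.png',w)
E
```

```text
stand [596. -51.  96.] 929.051 [598. -53.  86.]
ringA [548. 402.   0.] 1002.6743 [547. 401.   4.]
ringB [567. 277.   0.] 0.0 [406. 124. 996.]
cotton [701. 139.   0.] 1027.7227 [700. 139.   3.]
blue [ 445. -180.    0.] 985.84406 [ 445. -180.    3.]
pole [ 328. -333.    0.] 948.00543 [ 330. -323.   22.]
pot [ 186. -255.    0.] 516.49615 [286. -83. 452.]
trayL [376. 424.   0.] 943.9813 [377. 414.  36.]
trayT [595.  89.   0.] 988.54034 [591.  90.  25.]
trayR [ 313. -106.    0.] 931.22253 [316. -97.  37.]
plug [645. 409.   0.] 1000.5194 [640. 403.  21.]
beaker [770. 224.   0.] 1041.3799 [769. 224.   1.]
bowl [ 678. -322.    0.] 1018.6601 [ 676. -319.    7.]
```

View pics/crop1.png

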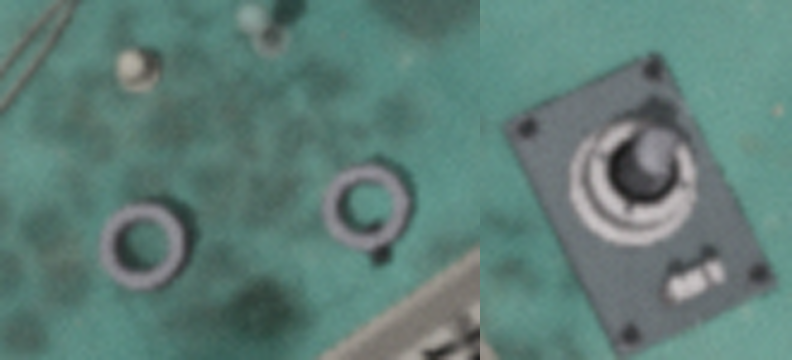

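Run:
```python
from h import *
c=cal('scene');d=np.load('scene0.npy')
for n,u,v in [('lidpot',235,160),('lidpotlow',232,192),('bowl rim L',206,265),('bowl rim far',250,238),('bowl rim R',300,265),('bowl lower',260,320),('legs',290,370),('poleclamp',370,347),('pole top',430,30),('pole mid',395,230),('binedge',425,290),('binL',400,380),('arm',350,335),('pole low',362,392)]:
    print(n,d[v,u],np.round(pt(c,u,v,d[v,u])))
c=cal('top');d=np.load('top0.npy')
print('top')
for n,u,v in [('bowlL',412,340),('bowlT',465,302),('bowl rim2',440,310),('lid',535,390),('polebase',497,294),('clamp',567,305),('rod',625,317),('rod2',525,300),('bin',545,300),('robot',370,393),('520,335',520,335)]:
    print(n,d[v,u],np.round(pt(c,u,v,d[v,u])))
# height map summary: max z on 50mm grid
P=[]
for n in('top','scene'):
    c=cal(n);d=np.load(n+'0.npy');v,u=np.nonzero(d>0)
    q=np.stack([(u-c['cx'])/c['fx'],(v-c['cy'])/c['fy'],np.ones(len(u))])*d[v,u]
    P.append((R.from_quat(np.roll(c['rotation'],-1)).as_matrix()@q).T+c['xyz'])
P=np.vstack(P);g=np.full((20,24),-1)
i=(P[:,0]//50).astype(int)+4;j=(P[:,1]//50).astype(int)+12
ok=(i>=0)&(i<20)&(j>=0)&(j<24);np.maximum.at(g,(i[ok],j[ok]),P[ok,2].astype(int))
print('cols y from -600');
for k in range(20):print((k-4)*50,g[k])
```

```text
lidpot 474.45227 [ 241. -152.  557.]
lidpotlow 484.72366 [ 224. -163.  524.]
bowl rim L 530.4817 [ 167. -164.  425.]
bowl rim far 510.8602 [ 223. -191.  465.]
bowl rim R 584.19434 [ 280. -212.  380.]
bowl lower 604.9225 [ 204. -211.  306.]
legs 679.0342 [ 219. -253.  179.]
poleclamp 592.01184 [ 310. -338.  289.]
pole top 260.24725 [ 311. -341.  753.]
pole mid 400.19464 [ 312. -342.  556.]
binedge 339.97583 [ 277. -410.  567.]
binL 286.94995 [ 207. -449.  569.]
arm 624.19775 [ 306. -300.  271.]
pole low 734.19214 [ 314. -335.   94.]
top
bowlL 702.692 [264. -49. 260.]
bowlT 963.404 [ 304. -252.    2.]
bowl rim2 690.3203 [320. -99. 282.]
lid 421.21866 [ 262. -117.  545.]
polebase 938.17725 [ 325. -324.   31.]
clamp 670.59143 [ 326. -322.  302.]
rod 543.0498 [ 322. -321.  431.]
rod2 806.75586 [ 322. -321.  164.]
bin 718.6418 [ 331. -311.  254.]
robot 918.0313 [93.  5. 14.]
520,335 517.0082 [ 305. -153.  455.]
cols y from -600
-200 [-1 -1 -1 -1 -1 -1 -1 -1 -1 -1 -1 -1 -1  8  8  5 -1 -1 -1 -1 -1 -1 -1 -1]
-150 [ -1  -1  -1  -1  -1  -1  -1  -1  -1  -1  -1 321  19   9   8   7  -1  -1
  -1  -
[... 1020 characters left out ...]

  60  59  43   5  -1  -1]
400 [196   7   7   8   7   7   6  23  25   8  37  60  59  62  58  59  60  57
  55  58  36   5  -1  -1]
450 [ 9  6  6  7  6  6  8 19 25  8  8 42 63 59 63 59 59 54 39  6  5  7  4 -1]
500 [ 7  7  6  8  6  6  6  7  8 46 48 14 57 63 64 54 47 39  8 24 22  6  6  2]
550 [ 7  7 29  7  7 70 68 67  8 46 99 50 37 62 61 43  8 26  8 24 25  8  7  7]
600 [  7   7   7   6  70  68  40  70   8  14 100  95  14  37  38   7   8   7
  10  16  26  14  12   8]
650 [ 8 28  7  8 68 57 15 70  8  7 20 12  8  8 40 40  8  8 63 61 23 13  9 11]
700 [ 7  7  7  6 67 70 71 70  7  8  7  7  7  7 40 90 90 90 61 65 60 15 19 16]
750 [ 7  7  8  6  7 26 27 21 13 12  8  7 23 25 23 90 91 88 56  8 13 20 20 17]
```

View pics/wrist0.png

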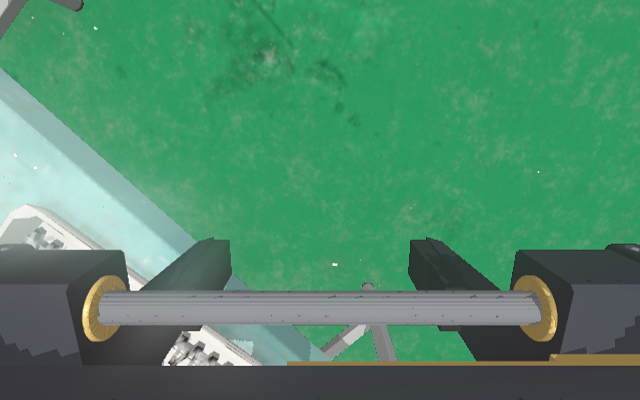

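Run:
```python
from h import *
c=cal('top')
f=ray(c,400.2,207.9,44);h=ray(c,386.7,187.9,46);s=ray(c,391.7,181.3,96);k=ray(c,261.7,208.1,20);q=ray(c,264.2,218.1,10);
for p in(f,h,s,k,q):print(np.round(p,1))
a=lambda d:np.degrees(np.arctan2(d[1],d[0]))
print('fork dir',a(f-h),np.linalg.norm((f-h)[:2]),'screw dir',a(q-k),np.linalg.norm((q-k)[:2]))
c=cal('wrist');M=R.from_quat(np.roll(c['rotation'],-1)).as_matrix();o=sensors.observe()
e=R.from_quat(np.roll(o['eef_rot'],-1)).as_matrix()
print('cam in tool\n',(e.T@M).round(3),e.T@(c['xyz']-o['tcp_pos']));print(e.round(3),o['tcp_pos'])
```

```text
[548.6 -90.   44. ]
[601.8 -57.5  46. ]
[607.9 -61.2  96. ]
[560.4 272.2  20. ]
[534.8 267.1  10. ]
fork dir -148.63405600234242 62.30895598459759 screw dir -168.54067636420336 26.165965621995465
cam in tool
 [[ 0.001 -0.965 -0.262]
 [ 1.     0.001  0.   ]
 [ 0.    -0.262  0.965]] [  67.18741268   -1.07719996 -126.75831629]
[[-0.971  0.238 -0.001]
 [ 0.238  0.971 -0.001]
 [ 0.    -0.001 -1.   ]] [136.93064936 558.06984997 257.00524298]
```

Call:
arm_command --series '[{"slide": [0.029, -0.0365, 0], "angular": [0, 0, 0]}, {"slide": [0.029, -0.0365, 0], "angular": [0, 0, 0]}, {"slide": [0.029, -0.0365, 0], "angular": [0, 0, 0]}, {"slide": [0.029, -0.0365, 0], "angular": [0, 0, 0]}, {"slide": [0.029, -0.0365, 0], "angular": [0, 0, 0]}, {"slide": [0.029, -0.0365, 0], "angular": [0, 0, 0]}, {"slide": [0.029, -0.0365, 0], "angular": [0, 0, 0]}, {"slide": [0.029, -0.0365, 0], "angular": [0, 0, 0]}, {"slide": [0.029, -0.0365, 0], "angular": [0, 0, 0]}, {"slide": [0.029, -0.0365, 0], "angular": [0, 0, 0]}, {"slide": [0.029, -0.0365, 0], "angular": [0, 0, 0]}, {"slide": [0.029, -0.0365, 0], "angular": [0, 0, 0]}, {"slide": [0.029, -0.0365, 0], "angular": [0, 0, 0]}, {"slide": [0.029, -0.0365, 0], "angular": [0, 0, 0]}, {"slide": [0.029, -0.0365, 0], "angular": [0, 0, 0]}, {"slide": [0.029, -0.0365, 0], "angular": [0, 0, 0]}, {"slide": [0.029, -0.0365, 0], "angular": [0, 0, 0]}, {"slide": [0, 0, 0], "angular": [0, 0, 0]}]'

```text
t: 2.4
tcp_pos: [631.0, -64.8, 256.7]
eef_rot: [-0.0, 0.122, 0.993, -0.0]
contact_force: [-0.5, 0.4, -0.8]
opening: 0.999
```

Run:
```python
from h import *
o=sensors.observe();print(o['t'],o['tcp_pos'],o['eef_rot'],o['joint_positions'],o['contact_force'])
c=cal('wrist');im,d=vision.get_image('wrist');cv2.imwrite('pics/w1.png',im);np.save('w1.npy',d);np.save('w1c.npy',np.r_[c['xyz'],c['rotation']])
```

```text
2.4 [631.01687937 -64.8351788  256.66290468] [-3.88520407e-04  1.21729073e-01  9.92563272e-01 -1.80125408e-04] [-2.88950012e-01  3.11999117e-01  1.44916207e+00 -4.93188209e-04
  1.38113787e+00 -1.61558972e+00] [-0.5086298   0.43062277 -0.83188178]
```

View pics/w1.png

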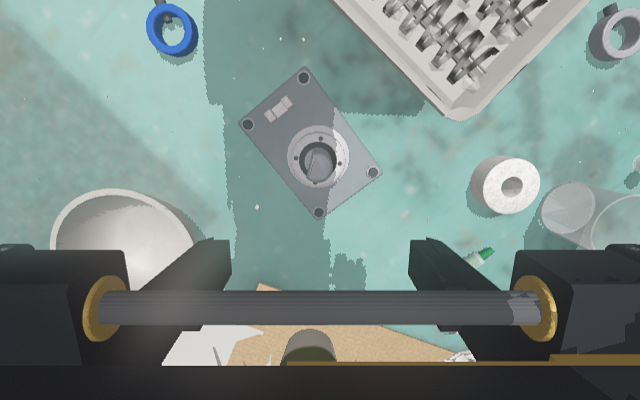

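```bash
cat >> h.py <<'E'
def cloud(c,d,u0,u1,v0,v1):
    v,u=np.mgrid[v0:v1,u0:u1];dd=d[v0:v1,u0:u1]
    q=np.stack([(u-c['cx'])/c['fx']*dd,(v-c['cy'])/c['fy']*dd,dd],-1)
    return q@R.from_quat(np.roll(c['rotation'],-1)).as_matrix().T+c['xyz']
E
python3 - <<'E'
from h import *
c=cal('wrist');d=np.load('w1.npy')
P=cloud(c,d,280,355,120,200)
m=(d[120:200,280:355]>0)&(P[...,2]>88)&(P[...,2]<106)
Q=P[m];print('top z',np.median(Q[:,2]),len(Q),Q.min(0),Q.max(0))
xy=Q[:,:2].astype(np.float32);print('minrect',cv2.minAreaRect(xy),'circ',cv2.minEnclosingCircle(xy),'mean',xy.mean(0))
h=(d[120:200,280:355]>0)&(abs(P[...,2]-46)<6);xy=P[h][:,:2].astype(np.float32)
print('housing',cv2.minEnclosingCircle(xy))
Pf=cloud(c,d,245,310,80,125);f=(abs(Pf[...,2]-44)<8);print('fork',len(Pf[f]),Pf[f].mean(0),cv2.minAreaRect(Pf[f][:,:2].astype(np.float32)))
im=cv2.imread('pics/w1.png')
a=cv2.resize(im[115:200,275:360],(680,680)[:2],interpolation=cv2.INTER_CUBIC)[:600]
a2=cv2.resize(im[0:75,575:640],(520,600),interpolation=cv2.INTER_CUBIC)
mm=np.uint8(m)*255;mm=cv2.resize(mm,(150,160));a[-160:,-150:]=mm[...,None]
cv2.imwrite('pics/c2.png',cv2.resize(np.hstack([a,a2]),(800,400)))
E
```

```text
top z 95.49506822474163 626 [594.18729153 -72.90402678  88.34059142] [622.23774985 -46.95525087  98.12783029]
minrect ((609.4448852539062, -58.14894485473633), (21.632015228271484, 27.896587371826172), 61.731170654296875) circ ((608.1958618164062, -60.688751220703125), 14.072904586791992) mean [608.3236   -58.862556]
housing ((608.3416137695312, -60.51020431518555), 29.01070785522461)
fork 202 [547.9629829  -87.15551132  43.39880999] ((547.8005981445312, -87.39542388916016), (11.981428146362305, 29.867704391479492), 23.87251853942871)
```

View pics/c2.png

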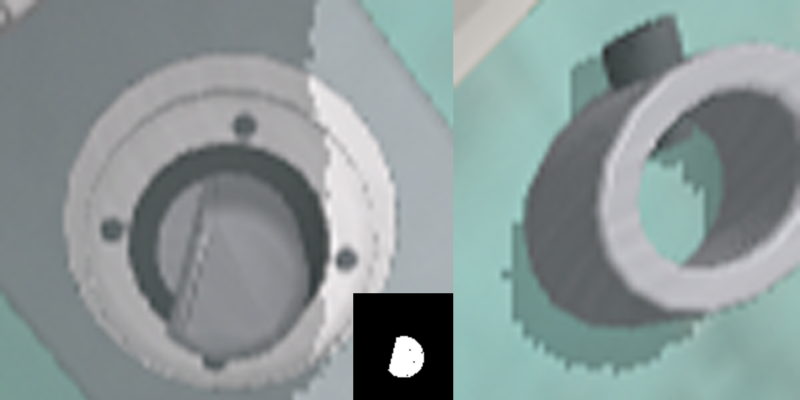

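Call:
arm_command --series '[{"slide": [-0.0107, 0.0034, 0], "angular": [0, 0, -7.15]}, {"slide": [-0.0107, 0.0034, 0], "angular": [0, 0, -7.15]}, {"slide": [0, 0, -0.044], "angular": [0, 0, 0]}, {"slide": [0, 0, -0.044], "angular": [0, 0, 0]}, {"slide": [0, 0, -0.044], "angular": [0, 0, 0]}, {"slide": [0, 0, -0.044], "angular": [0, 0, 0]}, {"slide": [0, 0, 0], "angular": [0, 0, 0]}]'

```text
t: 3.32
tcp_pos: [605.0, -53.2, 78.1]
eef_rot: [-0.004, 0.242, 0.97, 0.0]
contact_force: [-0.2, 0.4, 0.9]
opening: 1.002
```

```bash
cat > st.py <<'E'
from h import *
o=sensors.observe();e=R.from_quat(np.roll(o['eef_rot'],-1)).as_matrix()
print(round(o['t'],2),o['tcp_pos'].round(1),'psi',np.degrees(np.arctan2(e[1,1],e[0,1])).round(2),'tilt',e[:2,2].round(4),'F',o['contact_force'].round(1),'M',o['wrist_torque'].round(2),'open mm',round(o['opening']*88,1),'j',o['joint_positions'].round(2))
E
python3 st.py
```

```text
3.33 [605.  -53.2  78.1] psi 61.97 tilt [-0.0082  0.0026] F [-0.2  0.4  0.9] M [-0.02  0.03  0.05] open mm 88.2 j [-0.28  0.47  1.63  0.    1.05 -1.36]
```

Call:
arm_command --series '[{"slide": [0.0046, -0.0048, 0.001], "angular": [0, 0, 0]}, {"slide": [0, 0, 0], "angular": [0, 0, 0]}, {"slide": [0, 0, 0], "angular": [0, 0, 0]}]'

```text
t: 3.7
tcp_pos: [614.4, -60.4, 84.6]
eef_rot: [0.002, 0.243, 0.97, -0.0]
contact_force: [-1.5, -0.1, 0.2]
opening: 1.0
```

```bash
python3 st.py;python3 - <<'E'
from h import *
im,d=vision.get_image('wrist');cv2.imwrite('pics/w2.png',im)
E
```

```text
3.7 [614.4 -60.4  84.6] psi 61.89 tilt [ 0.0029 -0.0008] F [-1.5 -0.1  0.2] M [ 0.01 -0.07 -0.01] open mm 88.0 j [-0.29  0.47  1.61  0.    1.06 -1.37]
```

View pics/w2.png

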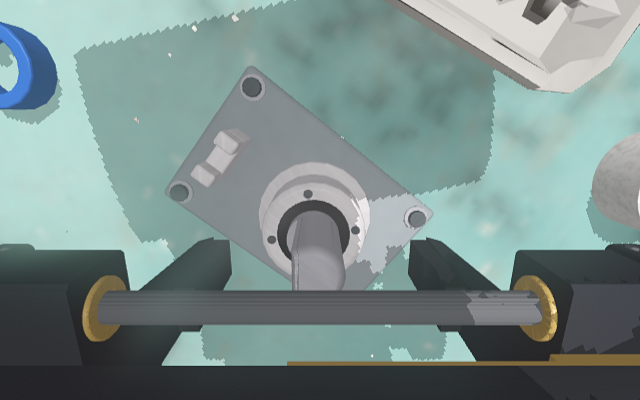

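Call:
arm_command --series '[{"slide": [0, 0, 0], "angular": [0, 0, 0]}, {"slide": [0, 0, 0], "angular": [0, 0, 0]}, {"slide": [0, 0, 0], "angular": [0, 0, 0]}, {"slide": [0, 0, 0], "angular": [0, 0, 0]}]'

```text
t: 4.25
tcp_pos: [613.3, -60.0, 82.6]
eef_rot: [-0.0, 0.243, 0.97, 0.0]
contact_force: [0.7, -1.0, 0.7]
opening: 1.001
```

```bash
python3 st.py
```

```text
4.25 [613.3 -60.   82.6] psi 61.9 tilt [-0.0002  0.0001] F [ 0.7 -1.   0.7] M [-0.07 -0.01  0.03] open mm 88.1 j [-0.29  0.47  1.61 -0.    1.05 -1.37]
```

Call:
arm_command --series '[{"slide": [-0.0037, 0.0021, -0.0027], "angular": [0, 0, 0]}, {"slide": [0, 0, 0], "angular": [0, 0, 0]}, {"slide": [0, 0, 0], "angular": [0, 0, 0]}, {"slide": [0, 0, 0], "angular": [0, 0, 0]}]'

```text
t: 4.75
tcp_pos: [609.7, -58.0, 80.1]
eef_rot: [0.0, 0.243, 0.97, -0.0]
contact_force: [0.5, 0.3, 0.0]
opening: 0.998
```

```bash
python3 st.py
python3 - <<'E'
from h import *
c=cal('wrist');im,d=vision.get_image('wrist');cv2.imwrite('pics/w3.png',im);np.save('w3.npy',d)
P=cloud(c,d,230,400,100,290);z=P[...,2]
h=(d[100:290,230:400]>0)&(abs(z-45)<4);xy=P[h][:,:2]
# outer radius 29 circle fit: robust on hull, edge points
from scipy.optimize import least_squares
near=xy[np.hypot(*(xy-[608.2,-60.6]).T)<35];hull=cv2.convexHull(near.astype(np.float32))[:,0]
s=least_squares(lambda p:np.hypot(*(hull-p[:2]).T)-29,[608,-60],loss='soft_l1');print('axis',s.x,np.abs(s.fun).mean(),len(near),np.median(P[h][:,2]))
sh=(z>60)&(z<100)&(d[100:290,230:400]>0);print('shaft pts',sh.sum(),P[sh].min(0),P[sh].max(0))
for u,v in((300,255),(296,275),(330,270)):print(u,v,pt(c,u,v,d[v,u]))
f=cloud(c,d,170,260,110,200);g=abs(f[...,2]-44)<6;print('fork',f[g].mean(0),cv2.minAreaRect(f[g][:,:2].astype(np.float32)))
# finger inner edges: near depth
for v in(245,265,280):
  print(v,[ (u,round(float(d[v,u]))) for u in range(190,450,20)])
E
```

```text
4.75 [609.7 -58.   80.1] psi 61.91 tilt [ 0.0002 -0.0001] F [0.5 0.3 0. ] M [-0.01 -0.02  0.01] open mm 87.9 j [-0.29  0.47  1.63  0.    1.05 -1.37]
axis [609.0572512  -62.54254039] 0.19837084326090126 4945 45.764413018219074
shaft pts 2691 [ 587.40486214 -101.95995841   60.00668544] [613.50792259 -48.35044066  97.73096561]
300 255 [595.25533596 -60.49892191  84.79812152]
296 275 [597.9684949  -63.05665875  95.20721686]
330 270 [603.36945449 -51.07186598  92.76007199]
fork [548.60734706 -88.2169309   43.02998846] ((548.65478515625, -89.0362548828125), (12.188036918640137, 30.051658630371094), 23.852378845214844)
245 [(190, 220), (210, 150), (230, 211), (250, 211), (270, 173), (290, 165), (310, 140), (330, 148), (350, 172), (370, 212), (390, 212), (410, 156), (430, 150)]
265 [(190, 130), (210, 132), (230, 158), (250, 224), (270, 177), (290, 167), (310, 124), (330, 125), (350, 175), (370, 216), (390, 215), (410, 156), (430, 131)]
280 [(190, 118), (210, 132), (230, 227), (250, 227), (270, 227), (290, 178), (310, 122), (330, 123), (350, 217), (370, 219), (390, 227), (410, 228), (430, 132)]
```

Call:
arm_command --series '[{"slide": [0.0007, -0.0018, 0], "angular": [0, 0, 0]}, {"slide": [0, 0, 0], "angular": [0, 0, 0]}, {"slide": [0, 0, 0], "angular": [0, 0, 0]}, {"slide": [0, 0, 0], "angular": [0, 0, 0]}, {"slide": [0, 0, 0], "angular": [0, 0, 0]}, {"slide": [0, 0, 0], "angular": [0, 0, 0]}, {"slide": [0, 0, 0], "angular": [0, 0, 0]}, {"slide": [0, 0, 0], "angular": [0, 0, 0]}]' --gripper 0 --squeeze 20

```text
t: 5.8
tcp_pos: [610.6, -59.2, 80.1]
eef_rot: [0.0, 0.243, 0.97, 0.0]
contact_force: [1.8, 3.7, -0.5]
opening: 0.246
```

```bash
python3 st.py
```

```text
5.8 [610.6 -59.2  80.1] psi 61.9 tilt [0.0007 0.0008] F [ 1.8  3.7 -0.5] M [ 0.5  -0.3   0.02] open mm 21.7 j [-0.29  0.47  1.62  0.    1.05 -1.37]
```

Call:
arm_command --series '[{"slide": [0.0002, 0.0006, 0], "angular": [0, 0, 0]}, {"slide": [0, 0, 0], "angular": [0, 0, 0]}, {"slide": [0.00017, -0.00018, 0], "angular": [0, 0, -4.75]}, {"slide": [0.00017, -0.00018, 0], "angular": [0, 0, -4.75]}, {"slide": [0.00017, -0.00018, 0], "angular": [0, 0, -4.75]}, {"slide": [0.00017, -0.00018, 0], "angular": [0, 0, -4.75]}, {"slide": [0.00017, -0.00018, 0], "angular": [0, 0, -4.75]}, {"slide": [0.00017, -0.00018, 0], "angular": [0, 0, -4.75]}, {"slide": [0.00017, -0.00018, 0], "angular": [0, 0, -4.75]}, {"slide": [0.00017, -0.00018, 0], "angular": [0, 0, -4.75]}, {"slide": [0, 0, 0], "angular": [0, 0, 0]}, {"slide": [0, 0, 0], "angular": [0, 0, 0]}, {"slide": [0, 0, 0], "angular": [0, 0, 0]}, {"slide": [0, 0, 0], "angular": [0, 0, 0]}]' --squeeze 35

```text
t: 7.55
tcp_pos: [611.8, -60.6, 80.0]
eef_rot: [-0.0, 0.545, 0.838, -0.0]
contact_force: [-0.3, 1.8, 1.0]
opening: 0.24
```

```bash
python3 st.py
```

```text
7.55 [611.8 -60.6  80. ] psi 23.93 tilt [-0.0001  0.    ] F [-0.3  1.8  1. ] M [ 0.29  0.02 -0.06] open mm 21.2 j [-0.29  0.47  1.62  0.    1.05 -0.71]
```

Call:
arm_command --series '[{"slide": [0, 0, 0], "angular": [0, 0, 0]}, {"slide": [0, 0, 0], "angular": [0, 0, 0]}, {"slide": [0, 0, 0], "angular": [0, 0, 0]}, {"slide": [0, 0, 0.03], "angular": [0, 0, 0]}, {"slide": [0, 0, 0.04], "angular": [0, 0, 0]}, {"slide": [0.004, -0.009, 0.03], "angular": [0, 0, 0]}, {"slide": [0.004, -0.009, 0.02], "angular": [0, 0, 0]}, {"slide": [0.004, -0.009, 0.01], "angular": [0, 0, 0]}, {"slide": [0, 0, 0], "angular": [0, 0, 0]}, {"slide": [0, 0, 0], "angular": [0, 0, 0]}, {"slide": [0, 0, 0], "angular": [0, 0, 0]}, {"slide": [0, 0, 0], "angular": [0, 0, 0]}]' --gripper 1

```text
t: 9.05
tcp_pos: [623.5, -87.3, 209.3]
eef_rot: [-0.001, 0.545, 0.838, -0.0]
contact_force: [-0.3, 0.5, 0.0]
opening: 0.999
```

```bash
python3 st.py
cat > meas.py <<'E'
import sys
from h import *
c=cal('wrist');im,d=vision.get_image('wrist');n=sys.argv[1];cv2.imwrite(f'pics/{n}.png',im);np.save(n+'.npy',d)
P=cloud(c,d,0,640,0,240);z=P[...,2];ok=d[:240]>0
near=lambda p,r:np.hypot(P[...,0]-p[0],P[...,1]-p[1])<r
A=[609,-61.7]
m=ok&(z>89)&(z<105)&near(A,25);xy=P[m][:,:2].astype(np.float32);rc=cv2.minAreaRect(xy);cc=cv2.minEnclosingCircle(xy);print('top',len(xy),rc,cc)
# flat edge: pixels farthest toward fork
F=np.array([-np.cos(np.radians(23.9)),-np.sin(np.radians(23.9))]);T=np.array([-F[1],F[0]])
q=(xy-cc[0]);a,b=q@F,q@T;e=[]
for k in np.arange(-8,8.1,1):
    s=abs(b-k)<.7
    if s.any(): e.append((k,a[s].max()))
e=np.array(e);pf=np.polyfit(e[:,0],e[:,1],1);print('flat tilt vs fork deg',np.degrees(np.arctan(-pf[0])),'dist',pf[1])
h=ok&(abs(z-46)<3)&near(A,34);hull=cv2.convexHull(P[h][:,:2].astype(np.float32))[:,0]
from scipy.optimize import least_squares
print('housing',least_squares(lambda p:np.hypot(*(hull-p[:2]).T)-29,[609,-61],loss='soft_l1').x)
f=ok&(abs(z-44)<6)&near([548.5,-88.5],25);print('fork',cv2.minAreaRect(P[f][:,:2].astype(np.float32)))
E
python3 meas.py w4
```

```text
9.05 [623.5 -87.3 209.3] psi 23.92 tilt [-0.0011  0.0004] F [-0.3  0.5  0. ] M [-0.08  0.05 -0.04] open mm 87.9 j [-0.33  0.34  1.51  0.    1.29 -0.74]
top 898 ((611.6948852539062, -61.31642150878906), (21.428035736083984, 27.39431381225586), 23.494020462036133) ((609.060546875, -62.666019439697266), 13.977853775024414)
flat tilt vs fork deg -0.44831963965225546 dist 7.721124132757893
housing [609.14018939 -63.0313085 ]
fork ((548.8681030273438, -89.59078979492188), (12.170079231262207, 29.531368255615234), 24.790620803833008)
```

Call:
arm_command --series '[{"slide": [-0.0035, 0.0365, 0], "angular": [0, 0, 7.8]}, {"slide": [-0.0035, 0.0365, 0], "angular": [0, 0, 7.8]}, {"slide": [-0.0035, 0.0365, 0], "angular": [0, 0, 7.8]}, {"slide": [-0.0035, 0.0365, 0], "angular": [0, 0, 7.8]}, {"slide": [-0.0035, 0.0365, 0], "angular": [0, 0, 7.8]}, {"slide": [-0.0035, 0.0365, 0], "angular": [0, 0, 7.8]}, {"slide": [-0.0035, 0.0365, 0], "angular": [0, 0, 7.8]}, {"slide": [-0.0035, 0.0365, 0], "angular": [0, 0, 7.8]}, {"slide": [-0.0035, 0.0365, 0], "angular": [0, 0, 7.8]}, {"slide": [-0.0035, 0.0365, 0], "angular": [0, 0, 7.8]}, {"slide": [0, 0, 0], "angular": [0, 0, 0]}, {"slide": [0, 0, 0], "angular": [0, 0, 0]}, {"slide": [0, 0, 0], "angular": [0, 0, 0]}, {"slide": [0, 0, 0], "angular": [0, 0, 0]}, {"slide": [0, 0, 0], "angular": [0, 0, 0]}]'

```text
t: 10.98
tcp_pos: [589.1, 276.7, 210.1]
eef_rot: [0.0, -0.103, 0.995, -0.0]
contact_force: [-0.2, -0.1, 0.5]
opening: 1.001
```

```bash
python3 st.py
cat > col.py <<'E'
import sys
from h import *
c=cal('wrist');im,d=vision.get_image('wrist');n=sys.argv[1];cv2.imwrite(f'pics/{n}.png',im);np.save(n+'.npy',d)
P=cloud(c,d,0,640,0,285);z=P[...,2];ok=d[:285]>0
A=np.array([560,272.])
for _ in range(2):
    r=np.hypot(P[...,0]-A[0],P[...,1]-A[1])
    m=ok&(z>16)&(z<25)&(r<32);xy=P[m][:,:2].astype(np.float32);(x,y),rad=cv2.minEnclosingCircle(xy);A=np.array([x,y])
print('collar',A,rad,np.median(P[m][:,2]))
r=np.hypot(P[...,0]-A[0],P[...,1]-A[1])
s=ok&(r>26)&(r<34)&(z>9)&(z<22);q=P[s][:,:2]-A
print('screw pts',len(q),'dir',np.degrees(np.arctan2(*q.mean(0)[::-1])),np.linalg.norm(q.mean(0)),P[s][:,2].max())
v,u=np.nonzero(m);print('px',u.mean(),v.mean())
E
python3 col.py w5
```

```text
10.97 [589.1 276.7 210.1] psi 101.83 tilt [ 0.0001 -0.    ] F [-0.2 -0.1  0.5] M [0.06 0.01 0.05] open mm 88.1 j [ 0.26  0.39  1.45 -0.    1.31 -1.52]
collar [558.08312988 274.97259521] 27.62260627746582 19.663706862159813
screw pts 86 dir -8.418173008385914 5.727312838605192 21.41503343202379
px 324.78804855275445 158.25583566760037
```

View pics/w5.png

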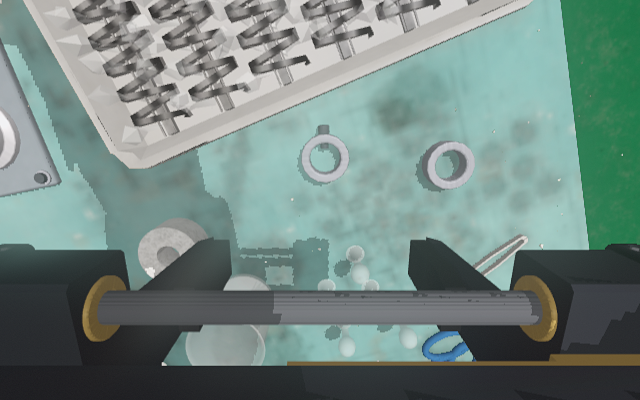

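```bash
cat > col2.py <<'E'
import sys
from h import *
from scipy.optimize import least_squares
n=sys.argv[1];c=cal('wrist');im=cv2.imread(f'pics/{n}.png');d=np.load(n+'.npy')
P=cloud(c,d,270,380,100,200);z=P[...,2];g=im[100:200,270:380].astype(int)
ok=(z>17.5)&(z<24)&(g.min(-1)>125)
nl,lab,st,_=cv2.connectedComponentsWithStats(np.uint8(ok));k=1+np.argmax(st[1:,4]);m=lab==k
xy=P[m][:,:2];hull=cv2.convexHull(xy.astype(np.float32))[:,0]
A=least_squares(lambda p:np.hypot(*(hull-p[:2]).T)-24,xy.mean(0),loss='soft_l1',f_scale=.3).x
print('collar',A,'resid',np.abs(np.hypot(*(hull-A).T)-24).mean(),m.sum(),np.median(P[m][:,2]))
r=np.hypot(P[...,0]-A[0],P[...,1]-A[1])
s=(z>8)&(z<19)&(r>26)&(r<33);nl,lab,st,_=cv2.connectedComponentsWithStats(np.uint8(s));k=1+np.argmax(st[1:,4]);s=lab==k
q=P[s][:,:2]-A;print('screw',s.sum(),np.degrees(np.arctan2(q[:,1].mean(),q[:,0].mean())),P[s].mean(0));rr=cv2.minAreaRect(q.astype(np.float32));print(rr)
E
python3 col2.py w5
```

```text
collar [562.36485441 275.7273482 ] resid 0.4553694376248697 1027 19.676755930907234
screw 85 -164.8584678563559 [534.09312188 268.07705962  13.87306964]
((-28.25102996826172, -7.7499613761901855), (6.845278739929199, 9.940340042114258), 12.080349922180176)
```

Call:
arm_command --series '[{"slide": [0.0026, 0.0056, -0.04], "angular": [0, 0, 2.2]}, {"slide": [0, 0, -0.04], "angular": [0, 0, 0]}, {"slide": [0, 0, -0.04], "angular": [0, 0, 0]}, {"slide": [0, 0, 0], "angular": [0, 0, 0]}, {"slide": [0, 0, 0], "angular": [0, 0, 0]}, {"slide": [0, 0, 0], "angular": [0, 0, 0]}, {"slide": [0, 0, 0], "angular": [0, 0, 0]}, {"slide": [0, 0, 0], "angular": [0, 0, 0]}]'

```text
t: 12.02
tcp_pos: [591.9, 283.2, 91.0]
eef_rot: [0.001, -0.123, 0.992, 0.0]
contact_force: [-0.0, -0.4, 0.1]
opening: 0.998
```

```bash
python3 st.py; sed -i 's/270,380,100,200/240,400,60,230/;s/100:200,270:380/60:230,240:400/' col2.py
python3 - <<'E'
from h import *
im,d=vision.get_image('wrist');cv2.imwrite('pics/w6.png',im);np.save('w6.npy',d)
E
python3 col2.py w6
```

```text
12.03 [591.9 283.2  91. ] psi 104.11 tilt [0.0014 0.0004] F [-0.  -0.4  0.1] M [ 0.01  0.   -0.  ] open mm 87.8 j [ 0.27  0.53  1.5  -0.    1.1  -1.55]
collar [561.91188927 275.37003459] resid 0.4060782249546391 2490 19.399860735184575
screw 199 -165.2746926606629 [533.65417011 267.94341884  13.73265115]
((-28.248029708862305, -7.495100498199463), (6.735328197479248, 10.059646606445312), 14.39823055267334)
```

View pics/w6.png

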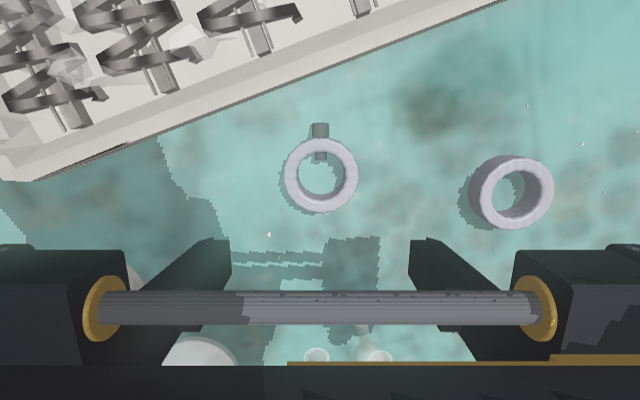

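Run:
```python
from h import *
c=cal('wrist');d=np.load('w6.npy');P=cloud(c,d,0,640,0,240);P=P[d[:240]>0]
t=np.radians(104.3);yt=np.array([np.cos(t),np.sin(t)]);xt=np.array([-yt[1],yt[0]])
q=P[:,:2]-[561.9,275.4];a,b=q@xt,q@yt
for w in (38,50):
  m=(abs(a)<w)&(abs(b)<97)&(P[:,2]<110);print(w,P[m][:,2].max(),[ (k,round(P[m&(abs(b-k)<5)][:,2].max())) for k in range(-90,91,15) if (m&(abs(b-k)<5)).any()])
```

```text
38 75.2273613679802 [(-90, 39), (-75, 38), (-60, 37), (-45, 4), (-30, 4), (-15, 21), (0, 22), (15, 22), (30, 4), (45, 3), (60, 3), (75, 4), (90, 3)]
50 75.2273613679802 [(-90, 39), (-75, 39), (-60, 39), (-45, 39), (-30, 37), (-15, 21), (0, 22), (15, 22), (30, 4), (45, 3), (60, 3), (75, 4), (90, 3)]
```

Call:
arm_command --series '[{"slide": [-0.0148, -0.0038, 0], "angular": [0, 0, 0.3]}, {"slide": [-0.0148, -0.0038, -0.02], "angular": [0, 0, 0]}, {"slide": [0, 0, -0.024], "angular": [0, 0, 0]}, {"slide": [0, 0, -0.016], "angular": [0, 0, 0]}, {"slide": [0, 0, -0.007], "angular": [0, 0, 0]}, {"slide": [0, 0, 0], "angular": [0, 0, 0]}, {"slide": [0, 0, 0], "angular": [0, 0, 0]}, {"slide": [0, 0, 0], "angular": [0, 0, 0]}, {"slide": [0, 0, 0], "angular": [0, 0, 0]}]'

```text
t: 13.2
tcp_pos: [562.2, 275.5, 23.5]
eef_rot: [0.0, -0.125, 0.992, 0.0]
contact_force: [0.3, 0.0, -0.4]
opening: 0.998
```

```bash
python3 st.py
```

```text
13.2 [562.2 275.5  23.5] psi 104.41 tilt [0.0008 0.0002] F [ 0.3  0.  -0.4] M [0.07 0.01 0.05] open mm 87.9 j [ 0.27  0.58  1.6  -0.    0.96 -1.56]
```

Call:
arm_command --series '[{"slide": [0, 0, 0], "angular": [0, 0, 0]}, {"slide": [0, 0, 0], "angular": [0, 0, 0]}, {"slide": [0, 0, 0], "angular": [0, 0, 0]}, {"slide": [0, 0, 0], "angular": [0, 0, 0]}, {"slide": [0, 0, 0], "angular": [0, 0, 0]}, {"slide": [0, 0, 0], "angular": [0, 0, 0]}]' --gripper 0 --squeeze 30

```text
t: 13.95
tcp_pos: [561.8, 275.4, 23.0]
eef_rot: [-0.0, -0.125, 0.992, 0.0]
contact_force: [0.1, 0.6, 0.4]
opening: 0.519
```

```bash
python3 st.py
```

```text
13.95 [561.8 275.4  23. ] psi 104.41 tilt [-0.0001  0.    ] F [0.1 0.6 0.4] M [ 0.05  0.01 -0.02] open mm 45.7 j [ 0.27  0.58  1.6   0.    0.96 -1.56]
```

Call:
arm_command --series '[{"slide": [0, 0, 0.02], "angular": [0, 0, 0]}, {"slide": [0, 0, 0.04], "angular": [0, 0, 0]}, {"slide": [0, 0, 0.05], "angular": [0, 0, 0]}, {"slide": [0, 0, 0.05], "angular": [0, 0, 0]}, {"slide": [0, 0, 0], "angular": [0, 0, 0]}, {"slide": [0, 0, 0], "angular": [0, 0, 0]}, {"slide": [0, 0, 0], "angular": [0, 0, 0]}]'

```text
t: 14.82
tcp_pos: [560.7, 275.1, 181.3]
eef_rot: [-0.002, -0.125, 0.992, -0.0]
contact_force: [-0.1, -0.6, -1.0]
opening: 0.517
```

```bash
python3 st.py
python3 - <<'E'
from h import *
im,d=vision.get_image('wrist');cv2.imwrite('pics/w7.png',im);np.save('w7.npy',d)
im,d=vision.get_image('scene');cv2.imwrite('pics/s7.png',im)
E
```

```text
14.82 [560.7 275.1 181.3] psi 104.4 tilt [-0.0031 -0.0008] F [-0.1 -0.6 -1. ] M [ 0.06 -0.04 -0.03] open mm 45.5 j [ 0.27  0.36  1.54  0.    1.24 -1.56]
```

View pics/w7.png

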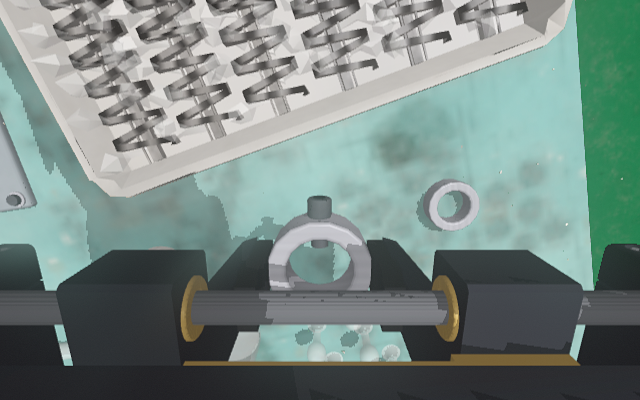

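```bash
cat > held.py <<'E'
import sys
from h import *
from scipy.optimize import least_squares
n=sys.argv[1];c=cal('wrist');o=sensors.observe();e=R.from_quat(np.roll(o['eef_rot'],-1)).as_matrix()
im=cv2.imread(f'pics/{n}.png');d=np.load(n+'.npy')
P=(cloud(c,d,255,385,185,292)-o['tcp_pos'])@e;g=im[185:292,255:385].astype(int);zz=P[...,2]
ring=(g.min(-1)>130)&(zz>-5)&(zz<12)&(abs(P[...,1])<26)
Q=P[ring];A=np.c_[Q[:,:2],np.ones(len(Q))];k=np.linalg.lstsq(A,Q[:,2],rcond=None)[0]
for _ in range(3):
    rs=abs(A@k-Q[:,2]);s=rs<1.5;k=np.linalg.lstsq(A[s],Q[s,2],rcond=None)[0]
print('top plane tilt deg x,y',np.degrees(k[:2]).round(2),'z_tool top',k[2],s.sum())
H=cv2.convexHull(Q[s][:,:2].astype(np.float32))[:,0];H=H[H[:,0]>2]
a=least_squares(lambda p:np.hypot(*(H-p[:2]).T)-24,[0,0],loss='soft_l1',f_scale=.3).x;print('center tool xy',a,'top z at c',k@[*a,1])
sc=(P[...,0]>a[0]+26)&(P[...,0]<a[0]+34)&(abs(P[...,1])<8)&(zz<25)&(zz>0);q=P[sc];print('screw y centre',q[:,1].min(),q[:,1].max(),q[:,1].mean(),q[:,0].mean()-a[0],'z',q[:,2].min(),len(q))
E
python3 held.py w7
```

```text
top plane tilt deg x,y [0.18 0.01] z_tool top 3.2956020078703685 2860
center tool xy [-0.25162008 -0.72456314] top z at c 3.294678708585781
screw y centre -6.530764651770417 4.357618861655766 -1.058908481282749 29.90738469140036 z 6.011751258147246 447
```

Call:
arm_command --series '[{"slide": [0.00473, -0.03372, 0], "angular": [0, 0, 0.91]}, {"slide": [0.00473, -0.03372, 0], "angular": [0, 0, 0.91]}, {"slide": [0.00473, -0.03372, 0], "angular": [0, 0, 0.91]}, {"slide": [0.00473, -0.03372, 0], "angular": [0, 0, 0.91]}, {"slide": [0.00473, -0.03372, 0], "angular": [0, 0, 0.91]}, {"slide": [0.00473, -0.03372, 0], "angular": [0, 0, 0.91]}, {"slide": [0.00473, -0.03372, 0], "angular": [0, 0, 0.91]}, {"slide": [0.00473, -0.03372, 0], "angular": [0, 0, 0.91]}, {"slide": [0.00473, -0.03372, 0], "angular": [0, 0, 0.91]}, {"slide": [0.00473, -0.03372, 0], "angular": [0, 0, 0.91]}, {"slide": [0, 0, -0.02], "angular": [0, 0, 0]}, {"slide": [0, 0, -0.02], "angular": [0, 0, 0]}, {"slide": [0, 0, 0], "angular": [0, 0, 0]}, {"slide": [0, 0, 0], "angular": [0, 0, 0]}, {"slide": [0, 0, 0], "angular": [0, 0, 0]}, {"slide": [0, 0, 0], "angular": [0, 0, 0]}, {"slide": [0, 0, 0], "angular": [0, 0, 0]}]'

```text
t: 17.05
tcp_pos: [609.4, -61.8, 143.5]
eef_rot: [0.0, -0.204, 0.979, -0.0]
contact_force: [-0.7, 0.3, -2.1]
opening: 0.514
```

```bash
python3 st.py
python3 - <<'E'
from h import *
im,d=vision.get_image('wrist');cv2.imwrite('pics/w8.png',im);np.save('w8.npy',d)
E
python3 held.py w8
```

```text
17.05 [609.4 -61.8 143.5] psi 113.51 tilt [ 0.0008 -0.0003] F [-0.7  0.3 -2.1] M [0.06 0.02 0.01] open mm 45.2 j [-0.29  0.38  1.6  -0.    1.16 -2.28]
top plane tilt deg x,y [0.1  0.05] z_tool top 3.2710742392634407 2696
center tool xy [-0.35703609 -0.77819362] top z at c 3.2697287224749787
screw y centre -6.383497252844171 4.53860743521186 -0.8637295124109287 30.08998552019243 z 5.80229739254496 455
```

View pics/w8.png

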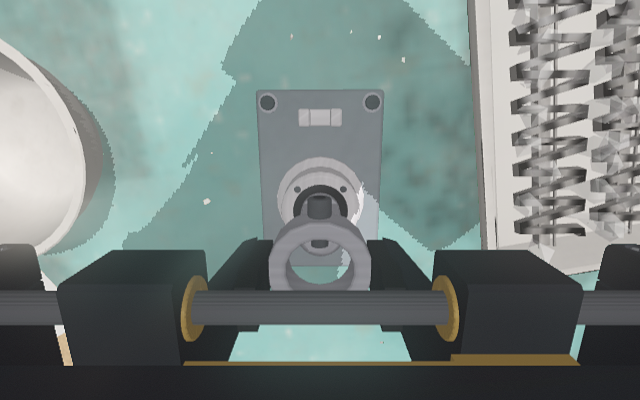

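```bash
cat > rel.py <<'E'
import sys
from h import *
from scipy.optimize import least_squares
n=sys.argv[1];c=cal('wrist');o=sensors.observe();e=R.from_quat(np.roll(o['eef_rot'],-1)).as_matrix()
d=np.load(n+'.npy');W=cloud(c,d,230,420,80,270);P=(W-o['tcp_pos'])@e;z=W[...,2]
m=(abs(z-45.5)<3)&(np.hypot(P[...,0],P[...,1])<36);q=P[m][:,:2]
# outer edge by azimuth bins, only where housing visible (tool x>0 side)
a=np.degrees(np.arctan2(q[:,1],q[:,0]));r=np.hypot(*q.T);E=np.array([q[(abs(a-k)<2)][r[abs(a-k)<2].argmax()] for k in range(-70,71,5) if (abs(a-k)<2).sum()>3])
s=least_squares(lambda p:np.hypot(*(E-p[:2]).T)-29,[0,0],loss='soft_l1',f_scale=.3);print('housing centre tool xy',s.x,np.abs(s.fun).mean(),len(E))
f=(abs(z-44)<6)&(P[...,0]>50)&(P[...,0]<80)&(abs(P[...,1])<22);rc=cv2.minAreaRect(P[f][:,:2].astype(np.float32));print('fork tool',P[f].mean(0),rc)
E
python3 rel.py w8
```

```text
housing centre tool xy [ 0.30334202 -0.35500418] 0.18038730248360874 29
fork tool [66.78342871 -0.73103748 99.82385246] ((66.77418518066406, -0.7752819061279297), (29.619430541992188, 11.30062198638916), 89.9833984375)
```

Call:
arm_command --series '[{"slide": [-0.0006, -0.0001, -0.008], "angular": [0, 0, 0]}, {"slide": [0, 0, -0.008], "angular": [0, 0, 0]}, {"slide": [0, 0, -0.005], "angular": [0, 0, 0]}, {"slide": [0, 0, -0.004], "angular": [0, 0, 0]}, {"slide": [0, 0, -0.004], "angular": [0, 0, 0]}, {"slide": [0, 0, -0.002], "angular": [0, 0, 0]}, {"slide": [0, 0, 0], "angular": [0, 0, 0]}, {"slide": [0, 0, 0], "angular": [0, 0, 0]}, {"slide": [0, 0, 0], "angular": [0, 0, 0]}]'

```text
t: 18.23
tcp_pos: [608.7, -61.9, 112.2]
eef_rot: [0.0, -0.204, 0.979, -0.0]
contact_force: [-0.2, -0.9, -1.0]
opening: 0.517
```

```bash
python3 st.py
```

```text
18.23 [608.7 -61.9 112.2] psi 113.5 tilt [ 0.0004 -0.0001] F [-0.2 -0.9 -1. ] M [ 0.05  0.   -0.02] open mm 45.5 j [-0.3   0.42  1.62 -0.    1.1  -2.28]
```

Call:
arm_command --series '[{"slide": [0, 0, -0.003], "angular": [0, 0, 0]}, {"slide": [0, 0, -0.004], "angular": [0, 0, 0]}, {"slide": [0, 0, -0.004], "angular": [0, 0, 0]}, {"slide": [0, 0, -0.004], "angular": [0, 0, 0]}, {"slide": [0, 0, -0.004], "angular": [0, 0, 0]}, {"slide": [0, 0, -0.004], "angular": [0, 0, 0]}, {"slide": [0, 0, -0.003], "angular": [0, 0, 0]}, {"slide": [0, 0, -0.002], "angular": [0, 0, 0]}, {"slide": [0, 0, 0], "angular": [0, 0, 0]}, {"slide": [0, 0, 0], "angular": [0, 0, 0]}, {"slide": [0, 0, 0], "angular": [0, 0, 0]}, {"slide": [0, 0, 0], "angular": [0, 0, 0]}]'

```text
t: 19.73
tcp_pos: [608.6, -61.9, 84.1]
eef_rot: [0.0, -0.204, 0.979, -0.0]
contact_force: [-0.2, -0.1, -0.9]
opening: 0.516
```

```bash
python3 st.py
python3 - <<'E'
from h import *
im,d=vision.get_image('wrist');cv2.imwrite('pics/w9.png',im);np.save('w9.npy',d)
for n in('top','scene'):
  im,d=vision.get_image(n);cv2.imwrite(f'pics/{n}9.png',im)
E
python3 held.py w9; python3 rel.py w9
```

```text
19.73 [608.6 -61.9  84.1] psi 113.5 tilt [ 0.0002 -0.0001] F [-0.2 -0.1 -0.9] M [ 0.02 -0.02 -0.03] open mm 45.4 j [-0.3   0.46  1.63 -0.    1.05 -2.28]
top plane tilt deg x,y [0.12 0.03] z_tool top 3.3072322672748182 2739
center tool xy [-0.27546643 -0.72427533] top z at c 3.3063008452036398
screw y centre -6.402948758984092 4.515278453364809 -0.87808794759104 30.046022329697934 z 6.281958996009732 454
housing centre tool xy [-0.28721188 -0.53858888] 0.12780393888668448 29
fork tool [66.00408391 -1.05735667 40.58382185] ((65.90554809570312, -1.0503253936767578), (29.61431312561035, 11.85885238647461), 89.20993041992188)
```

View pics/w9.png

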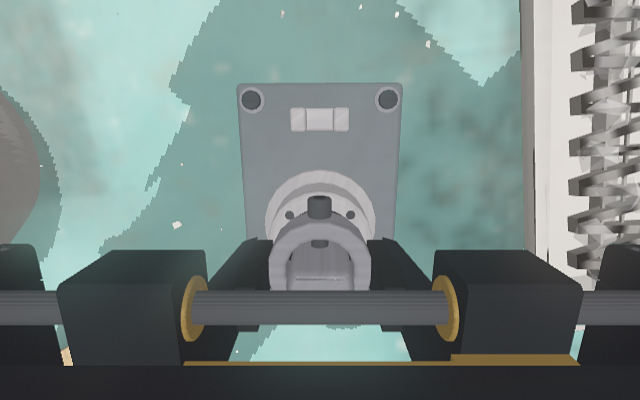

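```bash
python3 -c "
from h import *
print(r.job_done())"
```

```text
the job is handed in; nothing more can be done
None
```

I turned the shaft about 38° so its flat faces the fork, then gripped the screw collar and lowered it over the shaft. The arm is still holding it there with about 30 N of squeeze. The job was handed in at about 20 s of the 54 s limit; no verdict is reported.

What the last checks showed:
- **Flat:** after the turn it measured 0.4° off the fork direction, while the fork's own edge read about 1° off in that view.
- **Screw:** it faces the fork to within about 1°, with its tip over the flat.
- **Height and level:** the collar is level to about 0.1°. Its underside is about 15 mm above the housing, and the shaft's end stands out about 15 mm above the collar's top.
- **Fit:** the collar is centred on the housing to within 0.2 mm in the last wrist picture. The force on the tool was under 1 N throughout the lowering.
- **Left alone:** the plain ring, cotton roll and plug were not approached. I saved final top and scene pictures but did not inspect them to confirm this.

Two readings disagreed:
- **Shaft position:** the camera and the grip put the shaft's axis about 1 mm apart, so I did the final centring on the camera's relative measurements.
- **Jaw opening:** it read 45.5 mm on the 48 mm collar, which I took as the pads giving. The hold stayed steady throughout.

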